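# Open the terrarium growth case: two push-and-turn cam latches, then the hood

## Task

Open the small growth case so the seedlings can be watered: push in each of the two black wing latches on the hood's lower rail and give it a full quarter turn anticlockwise, so that its wing lies along the rail, then swing the glazed hood up by its pull bar and push it over as far as its hinge goes. Don't wrench a latch round without pushing it in, don't fling or drop the hood, and leave the jars, carton, sprayer and other loose things standing where they are.

Things in the scene. Friction and masses are not known exactly. Their poses are not given: they have to be found in the camera images.
- case: white growth case 270 mm deep, 360 mm wide, fixed to the bench. Origin at bench level on its middle line, 120 mm behind its front wall; z up, x from front (towards the robot) to back, y to the case's left. Front wall 77 mm high; from there the hood slopes up at 26 degrees to the hinge line at x = 60, z = 165 mm; then a flat-topped rear housing 165 mm high back to x = 150 mm.
- hood_hinge (a point): middle of the hinge line at the hood's upper, far edge. Axes move with the hood: y along the hinge, x from lower edge to hinge, z outward square to the hood (shut, z leans 26 degrees from vertical towards the front). Hood: aluminium frame and glass, 360 mm wide, z = 0 (underside) to 12 mm, lower edge at x = -210 mm. Its lowest 90 mm is a solid rail; lifted, it can be pushed on its edge or flat underside.
- hood_handle (a point): middle of the pull bar on the lower rail, axes as hood_hinge: round steel bar 12 mm thick, 84 mm long along y on two legs, its centre line 30 mm off the rail's outer face, 165 mm from the hinge line (x = -165, z = 42 mm of hood_hinge). Midway between the two latches, whose axes are 125 mm to either side.
- hood (a joint): angle of the hood: 0 shut, grows as it opens up and away from the robot, 1.885 at its hinge stop (8 degrees short of upright). A stiff friction hinge (0.9 N m) holds it wherever it is left; lifting it by the pull bar takes about 10 N.
- latch_left_grip (a point): middle of the wing of the case's left latch, on its turning axis, 31 mm off the rail's face, 155 mm from the hinge line. Axes turn with it: x along the wing, z outward along the turning axis. Black butterfly wing 62 (x) x 13 (y) x 28 mm (z -14 to 14) on a round skirt 54 mm wide, 6 mm thick, that floats 11 mm off the rail. Locked: wing up and down the slope; unlocked: along the rail.
- latch_right_grip (a point): the same for the right latch (case's right).
- latch_left (a joint): turn of the left latch: 0 locked, 1.571 fully unlocked (stop), growing anticlockwise seen from outside. It turns only 0.1 rad until pushed in against its spring: 3 N to start, 7 N at 4.7 mm where its cam comes free, 9 N at the end stop, 7 mm. Then it turns with 0.05 N m; past 0.7 rad it no longer needs pushing; let go, it springs out and keeps its angle.
- latch_right (a joint): the same for the right latch; it turns the same way.
- latch_left_stem (a joint): how far the left latch is pushed in: 0 out, 0.007 (m) fully in; sprung outward
- latch_right_stem (a joint): the same for the right latch
- jar_open: loose bystander: open glass terrarium jar, 72 mm diameter, 105 mm high, origin under its centre
- jar_closed: loose bystander: glass terrarium jar with a metal lid, 72 mm diameter, 125 mm high, origin under its centre
- carton: loose bystander: small gable-top drink carton, 66 x 66 mm, 125 mm high, origin under its centre
- sprayer: loose bystander: hand sprayer, clear bottle of 68 mm diameter with a green trigger head, 172 mm high, origin under its centre
- jar_lid: loose bystander: metal jar lid, 62 mm diameter, 12 mm thick, lying on the flat top of the case's rear housing, origin under its centre
- stone_big: loose bystander: grey pebble, 54 mm across, 30 mm high, on the bench in front of the case
- stone_small: loose bystander: pale pebble, 40 mm across, 22 mm high, on the bench in front of the case
- forceps: loose bystander: steel forceps 180 mm long, 5 mm thick, lying on the bench in front of the case

How it is judged (in metres and radians):
On the way, in this order (a step that is already met when the one before it is completed fails the run):
1. both latches are turned the full quarter turn while the hood is still shut (value of joint each of latch_left, latch_right above 1.38 rad and value of joint hood below 0.06 rad), for 0.1 s.
2. the hood is swung open to its stop (value of joint hood above 1.74 rad), for 0.2 s.
At the end, for the whole second after the job is handed in: both latches within 0.19 rad of the full quarter turn, the hood at rest within 0.15 rad of its stop (above 1.74 of 1.885 rad), and nothing else displaced by 25 mm or more (value of joint each of latch_left, latch_right above 1.38 rad and value of joint hood above 1.74 rad and velocity of joint hood between -0.05 and 0.05 rad/s); the robot touches nothing.
It fails at once if a latch is wrenched past its catch (turned through 0.2 to 0.4 rad) while pushed in less than 3 mm ((value of joint latch_left between 0.2 and 0.4 rad and value of joint latch_left_stem below 0.003 m) or (value of joint latch_right between 0.2 and 0.4 rad and value of joint latch_right_stem below 0.003 m)).
It fails at once if the hood is flung or dropped (faster than 3 rad/s) (velocity of joint hood above 3 rad/s or velocity of joint hood below -3 rad/s).
It fails at once if a loose bystander is moved 25 mm or more (distance of any of jar_open, jar_closed, carton, sprayer, jar_lid, stone_big, stone_small, forceps from where it was at the start of the episode above 0.025 m).
It also fails if it takes over 69 s, if anything falls off the work surface, if the arm or the gripper's body presses on something with over 40 N, if the wrist force passes 120 N, or if a joint passes its speed limit or range.

## Robot

A 7-joint arm with a two-finger parallel gripper is mounted at the origin on the work surface. World frame = base frame: x ahead of the robot, y to its left, z up, the work surface at z = 0. Lengths are in mm, angles in rad, forces in N, time in s.
With the tool pointing down it reaches from about 400 to 900 mm from the base axis. Payload 5.6 kg.
Tool frame: the origin (TCP) lies midway between the tips of the shut fingers; the grasp point (between the pads) lies 19 mm behind it; x points along the fingers, y is the direction in which the jaws open and shut, and the axes are right-handed (so a half turn about x gives the same grasp; the last joint's range is limited). The gripper opens to 92 mm and grips with 3 to 60 N. Pads are 20 mm wide; open, the fingers measure 128 mm over their backs; the gripper's body (75 mm by 189 mm) begins 69 mm behind the grasp point.
Start: joints at [-1.239, 0.468, -0.012, 1.603, 0.006, 1.071, -0.056], TCP at [237.999, 604.869, 180.592] pointing down, gripper open.
Joint ranges: [-2.53, 2.53], [-0.31, 2.02], [-1.57, 1.55], [0.28, 2.44], [-1.29, 4.43], [0.15, 1.84], [-2.92, 2.92]. Speed limits (rad/s): [2.57, 2.57, 3.14, 3.14, 3.14, 3.14, 3.14].

## Interface

Orientations are given as a rotation vector (axis times angle).
In Python, from cell import robot, grip, kin, viewer gives the robot as it stands. Calls block until the motion is done:
- robot.movep(position, orientation): joint-space move of the TCP to a pose.
- robot.servo_line(position, feed=150, rotation=None): straight line of the TCP; rotation=None keeps the orientation; feed is the mean speed in mm/s.
- robot.goto_joints(angles): joint-space move.
- grip(opening, newtons=None): opening from 0.0 (shut) to 1.0 (fully open); newtons is the grip in N (None keeps the last); returns when the fingers have stopped.
- robot.hold(seconds).
- kin.ik(position, orientation): joint angles nearest the present ones, or None.
- robot.observe(): the state.
- viewer.read_camera(name): name is "scene" or "top" or "wrist"; returns the picture (400x640x3 uint8, red, green, blue); there is no depth.
- viewer.camera_info(name): a dict with "camera_matrix" (3x3 intrinsics, pixels), "k1" (the pictures are not rectified: a ray, as slopes to the right and down, at radius r is drawn at 1 + k1 r^2 times it, then the intrinsics apply), "R" (3x3) and "t" (3): a world point X has camera coordinates R X + t. Camera axes: x right, y down, z forward; pixel columns grow to the right and rows downward; lengths in mm; the calibration is good to about 2 mm. A picture is of the moment at which its call begins: read the wrist's pose just before it. camera_info takes no time and is no camera call; for the wrist camera it gives the pose at the moment of the call.
A pose or a line that the arm cannot do raises robot.IKError and nothing moves.
- robot.job_done(): hands the job in, once; it reports no verdict.
Trained networks look in the newest picture that a camera, given by its name, has taken for a name from the list of things; names that differ only in an ending like _2 or _b are one class to them, and where a whole thing is asked for, a point or a joint stands for the part that bears it (a point fixed in the world has none). Each returns a list of dicts, best first, with "confidence" (0 to 1); they miss things now and then, are a little off and sometimes report something else, mostly with a low value. They report only what shows in the picture. A call takes as long as a camera call.
- viewer.silhouettes(name, camera): "mask" (400x640 bool, what is visible of it).
- viewer.pinpoint(name, camera): "at" ([x, y, z] in mm, in the coordinates of the camera as it stood for that picture, good to about 4 mm: a listed point, or the origin of a listed thing).
The state is a dict: "t": time; "joints": joint angles; "joint_velocities": joint speeds; "joint_torque": joint torques, N m; "tcp_pos": TCP position; "tcp_rot": TCP orientation; "contact_force": force on the tool from outside, world axes, zero at the start; "wrist_torque": the same for the moment, N m; "grip_width": opening from 0.0 (shut) to 1.0 (fully open).
Only numpy, scipy, OpenCV 4.12 (cv2) and the standard library are available. Lean on these libraries where they do the work, as an engineer would, in place of code of your own. Each camera call takes 0.05 s, during which the arm holds its last target. There are 200 camera calls.

## Working session

There is one attempt and no reset: what is moved stays moved. The work goes in short steps, each a Python script; the robot and the scene stay as the last script left them, time stands still between calls to the robot, and variables do not carry over. Pictures are saved under pics/ and viewed, about 8 in all and at most 12, crops included, and the job is handed in when it is done.

```bash
ls; mkdir -p pics; cat > h.py <<'E'
import numpy as np, cv2
from cell import robot, grip, kin, viewer
from scipy.spatial.transform import Rotation as R
def pin(name,cam):
    i=viewer.camera_info(cam); Rm=np.array(i["R"]);t=np.array(i["t"])
    return [(round(d["confidence"],2),np.round(Rm.T@(np.array(d["at"])-t),1)) for d in viewer.pinpoint(name,cam)]
def save(cam,f):
    im=viewer.read_camera(cam); cv2.imwrite("pics/"+f,im[:,:,::-1]); return im
E
python3 - <<'E'
from h import *
s=save("scene","s1.png");t=save("top","t1.png")
for n in "case hood_hinge hood_handle latch_left_grip latch_right_grip jar_open jar_closed carton sprayer jar_lid stone_big stone_small forceps".split():
    for c in("scene","top"): print(n,c,pin(n,c)[:2])
print(robot.observe())
E
```

```text
pics
case scene [(0.71, array([6.723e+02, 8.860e+01, 3.000e-01]))]
case top [(0.72, array([6.674e+02, 8.590e+01, 6.000e-01]))]
hood_hinge scene [(0.9, array([729.5,  84.3, 166.8]))]
hood_hinge top [(0.56, array([733.6,  80.5, 159.1]))]
hood_handle scene [(0.85, array([568.6,  87.4, 127.3])), (0.63, array([ 601.1, -233. ,    1.1]))]
hood_handle top [(0.71, array([561.7,  95.9, 131.5])), (0.24, array([732. ,  85.6, 162.6]))]
latch_left_grip scene [(0.52, array([578.5, 216.2, 134.8]))]
latch_left_grip top [(0.56, array([574.6, 211.7, 139.3]))]
latch_right_grip scene [(0.54, array([566.3, -35.2, 131.2]))]
latch_right_grip top [(0.83, array([570.1, -38.8, 131.8]))]
jar_open scene [(0.52, array([ 504.4, -328.9,    0.7]))]
jar_open top [(0.62, array([ 504.3, -333.9,   -1.9]))]
jar_closed scene [(0.75, array([565.5,  87.5, 127.9])), (0.63, array([544.9, 495.4,   1.1]))]
jar_closed top [(0.66, array([536.4, 500.2,  -1.2]))]
carton scene [(0.59, array([598.3, 391.7,   3.7])), (0.29, array([471.2,  62.9,   1.6]))]
carton top [(0.66, array([669.9,  84.5,  -0.9]))]
sprayer scene [(0.84, array([ 5
[... 721 characters left out ...]
 161. ]))]
{'t': 1.4, 'joints': array([-1.2389972 ,  0.46752431, -0.01159044,  1.60273052,  0.00599046,
        1.07139998, -0.05627808]), 'joint_velocities': array([-0.00184552,  0.00037402,  0.00040222, -0.00059053,  0.00019865,
        0.00010209,  0.00109887]), 'joint_torque': array([-7.87323133e-04, -5.20420790e+01, -1.29935966e-02, -2.44042218e+01,
       -5.66827285e-02,  1.15020291e-02,  4.03259753e-05]), 'tcp_pos': array([237.99636501, 604.84776549, 180.56391247]), 'tcp_rot': array([ 0.29407699,  1.55068255, -0.29412759]), 'contact_force': array([-0.10367011,  0.24370937, -0.17324608]), 'wrist_torque': array([-0.01357632,  0.01268519, -0.02602336]), 'grip_width': 0.9996911122821862}
```

View pictures.

View pics/s1.png

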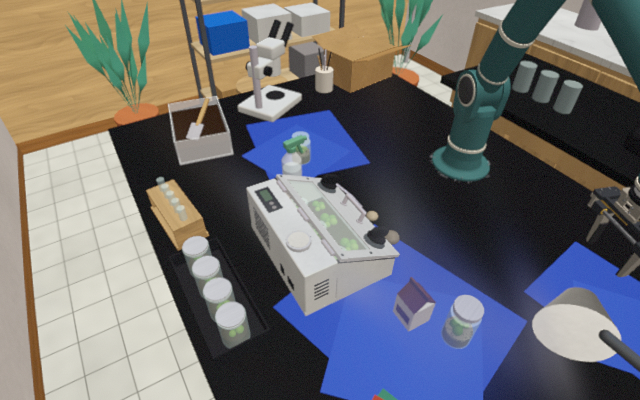

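View pics/t1.png

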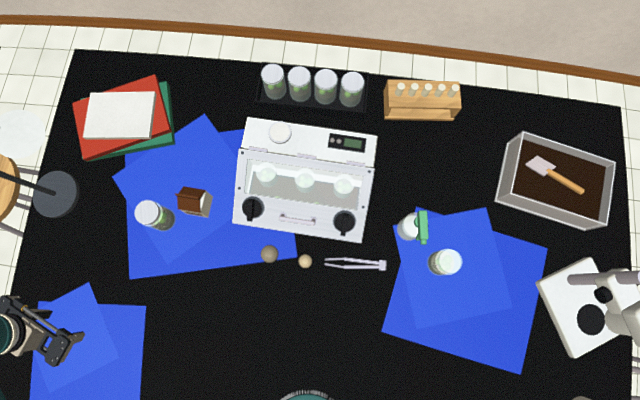

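The scene picture shows the case centre-left with its hood facing the robot, latches near (328,183) and (378,236). In the top picture the latches are at (252,207) and (344,222), the bar at (297,218), and the stones and forceps in front at rows 254–264. Next I'll go to a viewing pose and refine with the wrist camera.

```bash
cat >> h.py <<'E'
from scipy.optimize import least_squares
A=np.radians(26)
def hp(x,y,z,th=0):   # hood frame point -> case frame
    a=A-th; return np.array([60,0,165])+x*np.array([np.cos(a),0,np.sin(a)])+np.array([0,y,0])+z*np.array([-np.sin(a),0,np.cos(a)])
PT={"case":np.zeros(3),"hood_hinge":hp(0,0,0),"hood_handle":hp(-165,0,42),"latch_left_grip":hp(-155,125,43),"latch_right_grip":hp(-155,-125,43)}
def W(c,p): # case->world; c=(x,y,z,yaw)
    return R.from_euler('z',c[3]).apply(p)+np.array(c[:3])
def fit(obs):
    f=lambda c: np.concatenate([W(c,PT[n])-p for n,p in obs])
    r=least_squares(f,[670,87,0,-.04],loss='soft_l1',f_scale=4,x_scale=[1,1,1,.01]); return r.x, f(r.x).reshape(-1,3)
def rot(c,pitch,y=1,spin=0):
    """tool x at elevation -pitch ahead along case x (pi/2=down); tool y = y*case y, then spun about outward (-tool x)"""
    x=np.array([np.cos(pitch),0,-np.sin(pitch)]); yy=np.array([0,y,0.]); M=np.column_stack([x,yy,np.cross(x,yy)])
    return (R.from_euler('z',c[3])*R.from_matrix(M)*R.from_rotvec([-spin,0,0])).as_rotvec()
E
cat > look.py <<'E'
from h import *
obs=[]
for c in("scene","top"):
    viewer.read_camera(c)
    for n in PT:
        for k,p in pin(n,c):
            if np.linalg.norm(p-W([669,87,0,-.04],PT[n]))<25: obs.append((n,p))
c,r=fit(obs); print(c, np.round(r,1))
P=np.pi/2-A; w=W(c,hp(-160,0,250))
robot.servo_line([238,605,330],200)
for y in(1,-1): print(y,kin.ik(w,rot(c,P,y)))
robot.movep(w,rot(c,P,-1) if kin.ik(w,rot(c,P,1)) is None else rot(c,P,1))
save("wrist","w1.png"); o=[]
for n in PT:
    q=pin(n,"wrist"); print(n,q[:2])
    for k,p in q:
        if np.linalg.norm(p-W(c,PT[n]))<25: o.append((n,p))
np.save("c.npy",c)
if len(o)>1: c2,r=fit(o); print(c2,np.round(r,1)); c3,_=fit(o+o+obs); print(c3); np.save("c.npy",c3)
print(robot.observe()["t"])
E
python3 look.py
```

```text
[ 6.71090483e+02  8.67391541e+01 -5.31864306e-02 -3.57619671e-02] [[-2.5 -2.1 -1.3]
 [ 0.3 -1.8 -2.7]
 [-0.2  1.  -2.6]
 [-0.1 -3.   3.1]
 [ 3.3 -0.1  1.4]
 [ 1.4  0.   2.5]
 [-4.4  2.6  1.1]
 [ 1.6  1.  -0.9]
 [-0.2  2.1 -0.7]]
1 [-0.88895879 -0.26840818  0.39847457  2.16890883  0.43032803  0.86071294
  0.8285942 ]
-1 [-0.57244229 -0.22565237  0.14147227  2.15529685  0.31490944  0.82206994
 -2.20463726]
case [(0.88, array([674.9,  84.8,   4. ]))]
hood_hinge [(0.94, array([729.5,  85.5, 164.3])), (0.41, array([472.1,  62.2,  -0.7]))]
hood_handle [(0.82, array([569.5,  88.8, 131.6]))]
latch_left_grip [(0.96, array([578.7, 219.8, 138.7]))]
latch_right_grip [(0.71, array([572.5, -31.5, 134.4]))]
[ 6.73801295e+02  8.77690821e+01  1.22192598e+00 -3.36108438e-02] [[-1.1  3.  -2.8]
 [ 4.3  0.3  1.9]
 [-2.4  2.6  0. ]
 [ 1.2 -3.8 -1.8]
 [-1.  -2.4  2.5]]
[ 6.72465360e+02  8.72442571e+01  6.10249118e-01 -3.44237836e-02]
5.2
```

View pics/w1.png

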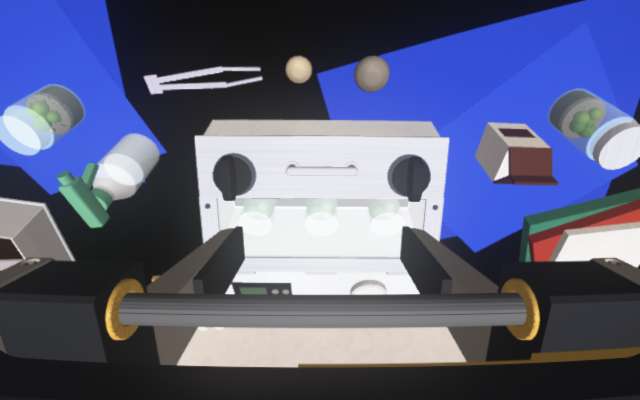

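The wrist view shows the latches centred at about (234,175) and (409,175), with the bar at (322,171) from column 287 to 357. I'll check the fit by projecting the model onto it, and check IK for the whole plan.

```bash
cat > chk.py <<'E'
from h import *
c=np.load("c.npy"); i=viewer.camera_info("wrist"); K=np.array(i["camera_matrix"]);Rm=np.array(i["R"]);t=np.array(i["t"])
def proj(p):
    q=Rm@p+t; s=q[:2]/q[2]; s=s*(1+i["k1"]*(s@s)); return np.round((K@np.r_[s,1])[:2],1)
G={"skirtL":hp(-155,125,12+17),"skirtR":hp(-155,-125,12+17),"barL":hp(-165,42,42),"barR":hp(-165,-42,42),"edgeL":hp(-210,180,12),"edgeR":hp(-210,-180,12)}
for n,p in G.items(): print(n,proj(W(c,p)))
im=cv2.imread("pics/w1.png"); 
for n,p in G.items(): cv2.drawMarker(im,tuple(int(round(v)) for v in proj(W(c,p))),(0,0,255),0,6,1)
cv2.imwrite("pics/w1c.png",cv2.resize(im[105:255,180:470],None,fx=2.7,fy=2.7,interpolation=cv2.INTER_CUBIC))
P=np.pi/2-A; lim=np.array([[-2.53,2.53],[-.31,2.02],[-1.57,1.55],[.28,2.44],[-1.29,4.43],[.15,1.84],[-2.92,2.92]])
for s in(125,-125):
  for y in(1,-1):
    for z in (100,43-14):
      for sp in(0,.8,1.6):
        q=kin.ik(W(c,hp(-155,s,z)),rot(c,P,y,sp)); print(s,y,z,sp,None if q is None else np.round(q,2))
for y in(1,-1):
  for th in(0,.45,.9,1.2):
    q=kin.ik(W(c,hp(-165,0,42,th)+np.array([0,0,-12])),rot(c,min(P+th,np.pi/2),y,np.pi/2)); print("bar",y,th,None if q is None else np.round(q,2))
for pit in (0,.3,.6):
  for th in(1.0,1.2,1.5,1.9):
    q=kin.ik(W(c,hp(-160,0,0,th)),rot(c,pit,1)); print("push",pit,th,None if q is None else np.round(q,2))
E
python3 chk.py
```

```text
skirtL [412.2 177.2]
skirtR [231.8 177.4]
barL [353.5 171.4]
barR [290.4 171.5]
edgeL [450.  136.6]
edgeR [193.9 136.9]
125 1 100 0 [-0.95  0.17  0.4   2.12  0.38  0.52  0.68]
125 1 100 0.8 [-1.05  0.17  0.52  2.12  0.34  0.51  1.52]
125 1 100 1.6 [-1.13  0.18  0.61  2.13  0.3   0.5   2.35]
125 1 29 0 [-0.9   0.32  0.41  2.11  0.32  0.36  0.73]
125 1 29 0.8 [-0.94  0.33  0.46  2.12  0.27  0.35  1.58]
125 1 29 1.6 [-1.01  0.34  0.55  2.12  0.17  0.34  2.46]
125 -1 100 0 [-0.77  0.17  0.2   2.11  0.44  0.53 -2.53]
125 -1 100 0.8 [-0.79  0.17  0.22  2.11  0.44  0.53 -1.72]
125 -1 100 1.6 [-0.82  0.17  0.26  2.11  0.43  0.53 -0.91]
125 -1 29 0 [-0.88  0.32  0.39  2.11  0.34  0.36 -2.43]
125 -1 29 0.8 [-0.86  0.32  0.37  2.11  0.35  0.36 -1.65]
125 -1 29 1.6 [-0.85  0.32  0.36  2.11  0.36  0.36 -0.85]
-125 1 100 0 [-0.98  0.03  1.01  2.28 -0.05  0.4   1.6 ]
-125 1 100 0.8 [-1.18  0.03  1.23  2.28 -0.07  0.4   2.44]
-125 1 100 1.6 [ 0.98  0.19 -1.05  2.18  0.45  0.44  2.74]
-125 1 29 0 [-0.56  0.24  0.63  2.26 -0.53  0.26  2.04]
-125 1 29 0.8 [-0.45  0.23  0.5   2.25 -0.4   0.25  2.72]
-12
[... 544 characters left out ...]
 1.57  0.52  1.33  2.49]
bar 1 1.2 [ 0.5   0.62 -1.11  1.42  0.55  1.43  2.51]
bar -1 0 [-0.66  0.23  0.39  2.25  0.23  0.25 -0.54]
bar -1 0.45 [-0.61  0.34  0.49  1.81 -0.18  1.04 -0.09]
bar -1 0.9 [-0.6   0.34  0.51  1.64 -0.18  1.2  -0.08]
bar -1 1.2 [-0.58  0.4   0.54  1.5  -0.21  1.3  -0.05]
push 0 1.0 None
push 0 1.2 None
push 0 1.5 None
push 0 1.9 [ 0.17  0.53 -0.61  2.37  2.75  1.39 -1.18]
push 0.3 1.0 None
push 0.3 1.2 None
push 0.3 1.5 None
push 0.3 1.9 [-1.41  0.45  1.3   2.38  3.09  0.59 -1.99]
push 0.6 1.0 None
push 0.6 1.2 [-0.59  0.01  0.18  2.39  2.01  0.4  -0.73]
push 0.6 1.5 [-0.38  0.03  0.01  2.28  1.85  0.34 -0.53]
push 0.6 1.9 [-0.67  0.09  0.38  2.16  1.75  0.25 -0.39]
```

View pics/w1c.png

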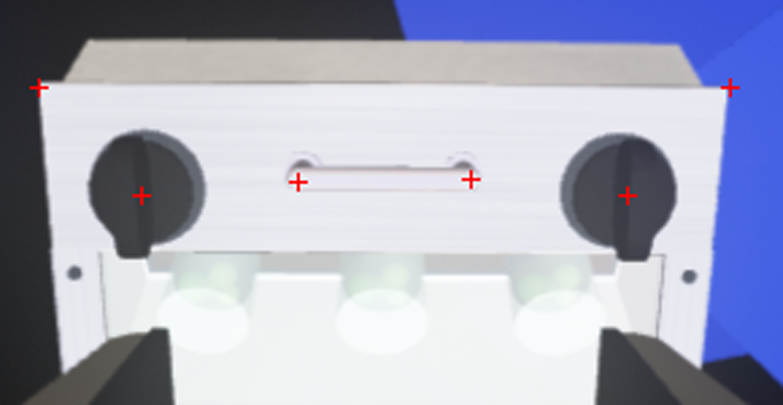

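The projected model lies on the picture to about 1–2 mm. I'll do the left latch with force feedback.

```bash
cat > latch.py <<'E'
from h import *
import sys
side=float(sys.argv[1]); c=np.load("c.npy"); P=np.pi/2-A; C=R.from_euler('z',c[3])
Hm=C*R.from_matrix(np.column_stack([[np.cos(A),0,np.sin(A)],[0,1,0],[-np.sin(A),0,np.cos(A)]]))
F=lambda: Hm.inv().apply(robot.observe()["contact_force"])
p=lambda z: W(c,hp(-155,side,z)); r=lambda s: rot(c,P,-1,s)
grip(.5,20); robot.movep(p(110),r(0)); robot.hold(.2); f0=F(); print("f0",f0)
robot.servo_line(p(60),120); robot.servo_line(p(33),40); robot.hold(.15); print("down",np.round(F()-f0,1))
grip(0,45); robot.hold(.2); print("gripped",robot.observe()["grip_width"]*92,np.round(F()-f0,1))
z=33
while z>22:
    z-=1; robot.servo_line(p(z),15); f=F()-f0; print(z,np.round(f,1))
    if f[2]>12: break
if z>28 : print("stopped early")
robot.hold(.2); print("in",np.round(F()-f0,1))
for s in np.arange(.1,1.61,.1):
    robot.servo_line(p(z),15,rotation=r(s)) ; f=F()-f0
    if round(s*10)%3==0: print(round(s,2),np.round(f,1),np.round(robot.observe()["wrist_torque"],2))
    if np.abs(f).max()>50: print("ABORT",f); sys.exit()
robot.hold(.2); print("turned",np.round(F()-f0,1))
robot.servo_line(p(33),40); print(np.round(F()-f0,1))
grip(.5); robot.servo_line(p(60),60); robot.servo_line(p(140),200)
print(robot.observe()["t"])
E
python3 latch.py 125
```

```text
f0 [ 0.12460553 -0.069232    0.34309558]
down [-0.7 -0.7 -0.6]
gripped 0.3757812702097001 [-0.  -0.2  0.4]
32 [ 0.6 -0.3 -1. ]
31 [-0.9  0.1  0.4]
30 [ 0.4 -0.3 -0.4]
29 [ 0.5 -0.5 -0.2]
28 [-0.3 -0.2 -0.6]
27 [ 0.2 -1.2 -0.1]
26 [ 0.6 -1.  -0.6]
25 [-0.3  0.8 -0.4]
24 [-0.2  0.8 -1.1]
23 [-0.1  0.1  1.5]
22 [-0.4 -0.2  1.6]
in [-0.3  0.3  2.6]
0.3 [-0.7  0.9  2. ] [-0.05  0.64 -0.03]
0.6 [0.6 0.3 3.1] [-0.06  0.62 -0.02]
0.9 [0.6 1.2 4. ] [-0.07  0.57  0.02]
1.2 [0.1 1.3 2.7] [0.01 0.49 0.03]
1.5 [-1.1  0.2  3.5] [-0.06  0.49  0.01]
turned [-0.9  0.4  3.5]
[ 0.5  0.2 -0.3]
21.075
```

The fingers shut on nothing, so the wing was missed. I'll look.

```bash
python3 - <<'E'
from h import *
c=np.load("c.npy"); P=np.pi/2-A
o=robot.observe(); print(o["tcp_pos"],W(c,hp(-155,125,140)))
robot.movep(W(c,hp(-155,125,180)),rot(c,P,-1,0)); print(robot.observe()["tcp_pos"],W(c,hp(-155,125,180)))
im=save("wrist","w2.png"); print(pin("latch_left_grip","wrist"),W(c,PT["latch_left_grip"]),W(c,PT["hood_handle"]))
print(pin("hood_handle","wrist"))
i=viewer.camera_info("wrist");K=np.array(i["camera_matrix"]);Rm=np.array(i["R"]);t=np.array(i["t"])
im=im[:,:,::-1].copy()
for n in [hp(-155,125,29),hp(-155,125,57),hp(-124,125,57),hp(-186,125,57),hp(-165,42,42),hp(-165,-42,42)]+[hp(-155+27*np.cos(a),125+27*np.sin(a),29) for a in np.arange(0,6.28,.5)]:
    q=Rm@W(c,n)+t;s=q[:2]/q[2];s=s*(1+i["k1"]*(s@s));u=(K@np.r_[s,1])[:2]; cv2.circle(im,tuple(int(round(v)) for v in u),1,(0,0,255),-1)
cv2.imwrite("pics/w2m.png",im)
E
```

```text
[536.23299719 216.49258183 222.95692508] [536.16579288 217.01215699 223.49388785]
[518.55499614 217.35383045 258.57145816] [518.64133535 217.61565352 259.4456497 ]
[(0.67, array([579.5, 217.8, 137.4]))] [578.66260239 215.5486779  136.31086536] [565.81597501  90.91698329 131.02835984]
[(0.57, array([571. ,  92.2, 134.2]))]
```

View pics/w2m.png

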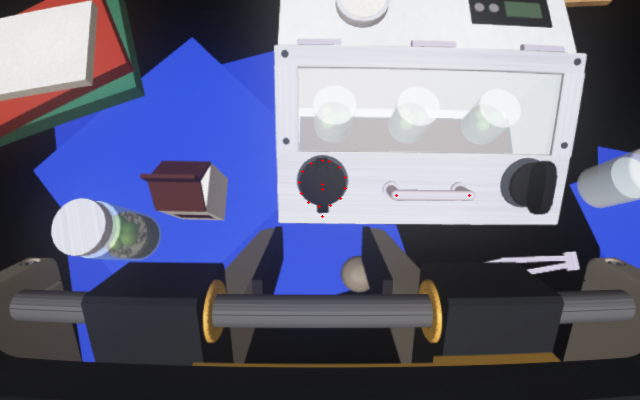

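Markers agree with the picture: latch at (322,183), wing still locked. So I'll descend again and look before closing.

```bash
python3 - <<'E'
from h import *
c=np.load("c.npy"); P=np.pi/2-A
print(robot.observe()["grip_width"])
robot.servo_line(W(c,hp(-155,125,36)),150); print(robot.observe()["tcp_pos"],W(c,hp(-155,125,36)),robot.observe()["grip_width"])
a=save("wrist","w3.png"); s=save("scene","s3.png"); t=save("top","t3.png")
C=lambda im,y,x:cv2.resize(im[y:y+90,x:x+120],(400,300),interpolation=cv2.INTER_CUBIC)
out=np.vstack([np.hstack([C(s,180,320),C(t,160,200)]),np.hstack([cv2.resize(a,(480,300)),np.zeros((300,320,3),np.uint8)])])
cv2.imwrite("pics/m3.png",out[:,:,::-1]); print(robot.observe()["t"])
E
```

```text
0.49973338657486965
[581.93017963 215.93496907 130.84606584] [581.72938246 215.443066   130.01930703] 0.5058247106021277
23.8583
```

View pics/m3.png

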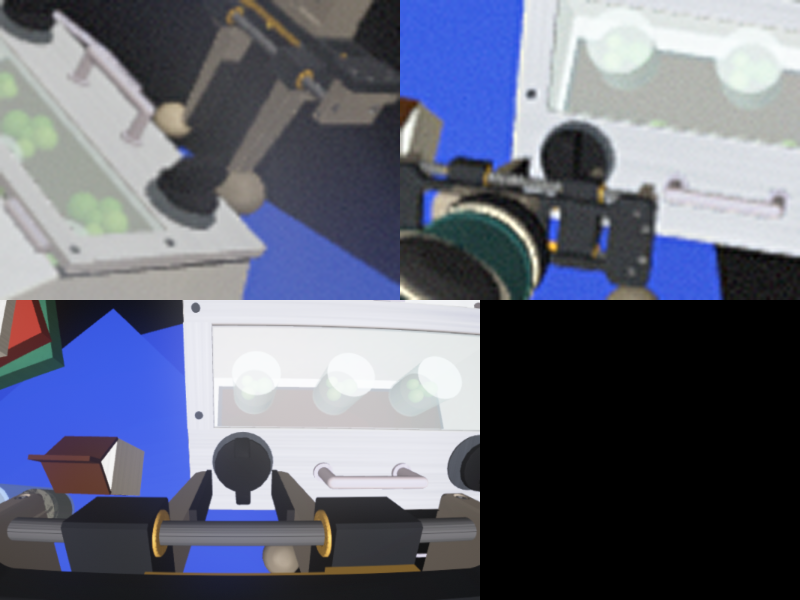

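The tips appear to be about 25 mm down-slope of the latch: the scene crop shows the finger at (240,180) against the wing at (190,185). I'll compare the reported TCP with the fingertips in the wrist picture.

```bash
python3 - <<'E'
from h import *
o=robot.observe(); T=R.from_rotvec(o["tcp_rot"]); p0=o["tcp_pos"]
print(T.as_matrix().round(3))
for cam in("wrist","scene","top"):
    i=viewer.camera_info(cam);K=np.array(i["camera_matrix"]);Rm=np.array(i["R"]);t=np.array(i["t"])
    def proj(p):
        q=Rm@p+t;s=q[:2]/q[2];s=s*(1+i["k1"]*(s@s));return (K@np.r_[s,1])[:2].round(0)
    print(cam,"TCP",proj(p0),"pads L/R tips",proj(p0+T.apply([0,23,0])),proj(p0+T.apply([0,-23,0])),"back40",proj(p0+T.apply([-40,23,0])),proj(p0+T.apply([-40,-23,0])), "tip+-10z",proj(p0+T.apply([0,23,10])),proj(p0+T.apply([0,23,-10])))
    print("  cam pos in tool",T.inv().apply(-Rm.T@t-p0).round(1),"axis",T.inv().apply(Rm[2]).round(3))
a=cv2.imread("pics/w3.png");cv2.imwrite("pics/w3c.png",cv2.resize(a[:,:,::-1][150:350,180:480],(750,500),interpolation=cv2.INTER_CUBIC))
E
```

```text
[[ 0.439 -0.034 -0.898]
 [-0.014 -0.999  0.031]
 [-0.898 -0.001 -0.44 ]]
wrist TCP [323. 226.] pads L/R tips [356. 226.] [289. 226.] back40 [363. 248.] [282. 248.] tip+-10z [355. 239.] [356. 212.]
  cam pos in tool [-204.4   -0.4  -69.3] axis [0.97  0.    0.244]
scene TCP [378. 234.] pads L/R tips [372. 229.] [383. 240.] back40 [379. 217.] [390. 228.] tip+-10z [375. 228.] [370. 229.]
  cam pos in tool [-463.  -532.6 -769.9] axis [0.434 0.639 0.635]
top TCP [250. 209.] pads L/R tips [259. 210.] [242. 207.] back40 [255. 214.] [238. 211.] tip+-10z [258. 214.] [259. 206.]
  cam pos in tool [-958.   201.7 -284.7] axis [ 0.968 -0.028  0.249]
```

View pics/w3c.png

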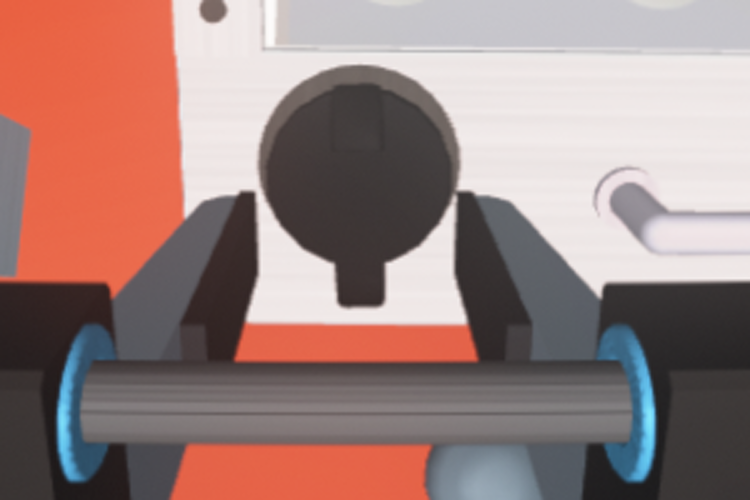

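The picture, the scene view and the touch at z≈23 all agree: the real fingertips sit about 34 mm behind the reported TCP. The closed fingers touched the wing's top, which is 57 mm off the hood. I'll correct for that and retry with checks.

```bash
python3 - <<'E'
s=open("latch.py").read()
s=s.replace("W(c,hp(-155,side,z))","W(c,hp(-155,side,z-34))")
s=s.replace("grip(.5,20); robot.movep(p(110),r(0)); robot.hold(.2)","grip(.5,20)\nif len(sys.argv)<3: robot.movep(p(120),r(0))\nrobot.hold(.2)")
s=s.replace("robot.servo_line(p(60),120); robot.servo_line(p(33),40)","robot.servo_line(p(65),120); robot.servo_line(p(33),50)")
s=s.replace("z=33\n","g=robot.observe()['grip_width']*92\nif not 9<g<18: print('MISS',g); sys.exit()\nz=33\n")
s=s.replace('if z>28 : print("stopped early")','if f[2]<7: print("NO PUSH"); sys.exit()')
s=s.replace("z-=1; robot.servo_line(p(z),15)","z-=1; robot.servo_line(p(z),20)")
s=s.replace("np.arange(.1,1.61,.1)","np.arange(.2,1.61,.2)").replace("round(s*10)%3==0","1")
open("latch.py","w").write(s)
E
python3 latch.py 125 stay
```

```text
f0 [ 0.12155974  0.5724115  -0.80011233]
down [ 0.3 -0.4  1.1]
gripped 12.507045484218256 [ 0.  -1.2  1.1]
32 [ 0.1 -2.1  3.8]
31 [-0.4 -2.2  4.2]
30 [-0.9 -3.4  6.1]
29 [-0.9 -3.3  6.7]
28 [ 0.7 -3.3  7.5]
27 [-1.3 -2.9  8.4]
26 [-0.3 -3.6  8.8]
25 [-1.9 -4.2 16.9]
in [-1.6 -5.8 16.6]
0.2 [-1.4 -4.  16.5] [-0.92  1.13 -0.43]
0.4 [-2.1 -5.3 15.8] [-0.91  1.14 -0.43]
0.6 [-2.6 -5.  16.2] [-0.92  1.11 -0.45]
0.8 [-2.2 -4.7 16. ] [-0.85  1.1  -0.36]
1.0 [-3.1 -3.8 15.5] [-0.9   1.15 -0.37]
1.2 [-2.7 -3.4 16.1] [-0.88  1.19 -0.41]
1.4 [-3.7 -4.5 15.5] [-0.91  1.25 -0.39]
1.6 [-3.1 -4.4 16.4] [-0.56  1.29 -0.9 ]
turned [-3.5 -4.9 17.1]
[-2.3 -1.9  4.3]
33.6167
```

```bash
python3 latch.py -125; python3 - <<'E'
from h import *
c=np.load("c.npy"); P=np.pi/2-A; L=34
t=save("top","t4.png");s=save("scene","s4.png")
C=lambda im,y,x:cv2.resize(im[y:y+90,x:x+160],(400,225),interpolation=cv2.INTER_CUBIC)
cv2.imwrite("pics/m4.png",np.hstack([C(t,165,220),C(s,165,290)])[:,:,::-1])
def tip(p,pitch): return W(c,p+L*np.array([np.cos(pitch),0,-np.sin(pitch)]))
for th in(0,.45,.9,1.1,1.3):
  for ex in(0,.25,.5):
    pt=min(P+th,np.pi/2+ex); a=np.array([np.cos(pt),0,-np.sin(pt)])
    q=kin.ik(tip(hp(-165,0,42,th)+12*a,pt),rot(c,pt,-1,np.pi/2)); print("bar",th,ex,None if q is None else q.round(2))
for pt in(.6,.9,1.2,1.57):
  for th in(1.0,1.3,1.6,1.9):
    q=kin.ik(tip(hp(-185,0,-3,th),pt),rot(c,pt,-1)); print("push",pt,th,None if q is None else q.round(2))
print(robot.observe()["t"])
E
```

```text
f0 [ 0.20550225 -0.1738213   0.14044334]
down [-1.1  0.4  0.5]
gripped 12.79042129530747 [-0.2 -1.2  1.1]
32 [-1.  -2.1  3.7]
31 [-0.8 -1.8  4.7]
30 [-0.3 -2.7  4.3]
29 [-0.1 -3.2  6. ]
28 [-0.8 -2.9  6.3]
27 [-0.2 -3.   8.1]
26 [-1.  -4.   8.1]
25 [-2.7 -2.9 17.2]
in [-2.7 -3.1 16.5]
0.2 [-3.6 -1.3 17.1] [-0.5   1.18 -0.24]
0.4 [-2.6 -0.6 18.4] [-0.31  1.23 -0.07]
0.6 [-3.1 -0.  17.9] [-0.09  1.32 -0.02]
0.8 [-3.   0.7 18.3] [ 0.02  1.44 -0.  ]
1.0 [-4.7  1.1 20.1] [0.16 1.61 0.15]
1.2 [-5.5  2.4 20.6] [0.26 1.8  0.15]
1.4 [-6.9  2.  22.3] [0.25 2.01 0.21]
1.6 [-7.1  1.8 23.5] [ 0.62  2.21 -0.31]
turned [-7.7  3.2 23.3]
[-5.   3.2  2.7]
44.7167
bar 0 0 [ 0.15  0.37 -0.52  2.18  1.06  0.37 -1.28]
bar 0 0.25 [ 0.15  0.37 -0.52  2.18  1.06  0.37 -1.28]
bar 0 0.5 [ 0.15  0.37 -0.52  2.18  1.06  0.37 -1.28]
bar 0.45 0 [ 0.43  0.52 -0.86  1.77  0.45  1.06 -0.63]
bar 0.45 0.25 [ 0.43  0.52 -0.86  1.77  0.45  1.06 -0.63]
bar 0.45 0.5 [ 0.43  0.52 -0.86  1.77  0.45  1.06 -0.63]
bar 0.9 0 [ 0.43  0.51 -0.88  1.62  0.41  1.21 -0.57]
bar 0.9 0.25 [ 0.35  0.66 -0.85  1.42  0.36  1.5  -0.54]
bar 
[... 570 characters left out ...]
.77]
push 0.9 1.0 [ 0.16  0.08 -0.52  2.21  0.9   0.35 -2.73]
push 0.9 1.3 [ 0.26  0.09 -0.6   2.09  0.69  0.42 -2.48]
push 0.9 1.6 [ 0.22  0.13 -0.54  1.97  0.61  0.49 -2.36]
push 0.9 1.9 [ 0.15  0.2  -0.45  1.84  0.57  0.53 -2.28]
push 1.2 1.0 [ 0.31  0.19 -0.64  1.98  0.37  0.69 -2.17]
push 1.2 1.3 [ 0.32  0.21 -0.65  1.86  0.35  0.79 -2.11]
push 1.2 1.6 [ 0.29  0.27 -0.63  1.72  0.36  0.88 -2.08]
push 1.2 1.9 [ 0.25  0.35 -0.59  1.58  0.38  0.94 -2.06]
push 1.57 1.0 [ 0.29  0.39 -0.65  1.7   0.25  1.14 -2.03]
push 1.57 1.3 [ 0.28  0.42 -0.65  1.56  0.26  1.25 -2.02]
push 1.57 1.6 [ 0.24  0.48 -0.63  1.4   0.28  1.35 -2.  ]
push 1.57 1.9 [ 0.19  0.57 -0.61  1.23  0.32  1.43 -1.98]
44.8167
```

View pics/m4.png

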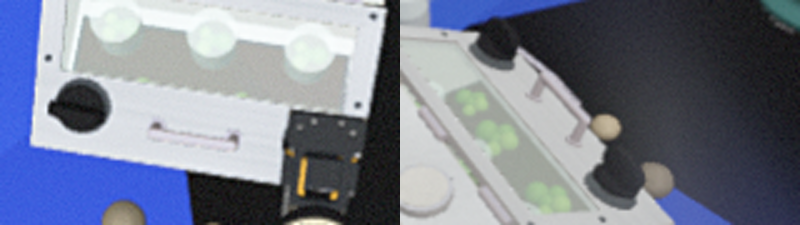

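The top crop shows the left wing lying along the rail at (78,105), and the scene crop shows both latches alike at (497,42) and (620,175). Next I'll lift the hood by the bar.

```bash
cat > lift.py <<'E'
from h import *
import sys
c=np.load("c.npy"); P=np.pi/2-A; L=34
ax=lambda pt: np.array([np.cos(pt),0,-np.sin(pt)])
def bar(th,back=0):
    pt=min(P+th,np.pi/2+.25); return W(c,hp(-165,0,42,th)+(12+L-back)*ax(pt)), rot(c,pt,-1,np.pi/2)
F=lambda: robot.observe()["contact_force"]
grip(.45,35)
x,r=bar(0,90); robot.movep(x,r); f0=F()
x,r=bar(0); robot.servo_line(x,100); print("down",(F()-f0).round(1))
grip(0,35); g=robot.observe()["grip_width"]*92; print("grip",g)
if not 8<g<16: sys.exit("MISS")
for th in np.arange(.1,1.21,.1):
    x,r=bar(th); robot.servo_line(x,70,rotation=r); f=F()-f0
    print(round(th,1),f.round(1),round(robot.observe()["grip_width"]*92,1))
    if np.linalg.norm(f)>45: sys.exit("ABORT")
print(robot.observe()["t"]); t=save("scene","s5.png")
E
python3 lift.py
```

```text
down [-0.4  0.2 -1.2]
grip 10.691017634735124
0.1 [-5.   2.  -0.6] 10.8
0.2 [-5.   0.7 -0.6] 10.9
0.3 [-5.7 -0.1 -0.7] 10.7
0.4 [-6.1  0.7  0.8] 10.5
0.5 [-6.7  0.6 -0.7] 10.9
0.6 [-7.6 -0.1  0.3] 11.2
0.7 [-7.1  0.  -0.1] 10.9
0.8 [-7.5  0.1 -2.2] 11.0
0.9 [-9.2 -0.4 -1.6] 11.0
1.0 [-10.8  -0.7   0.9] 11.1
1.1 [-10.8  -2.    2.6] 10.5
1.2 [-12.7  -1.7   4.9] 10.8
52.0917
```

```bash
sleep 1; python3 -c "
import cv2; a=cv2.imread('pics/s5.png'); cv2.imwrite('pics/s5c.png',cv2.resize(a[80:330,220:520],(720,600)))"
```

```text
(no output)
```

View pics/s5c.png

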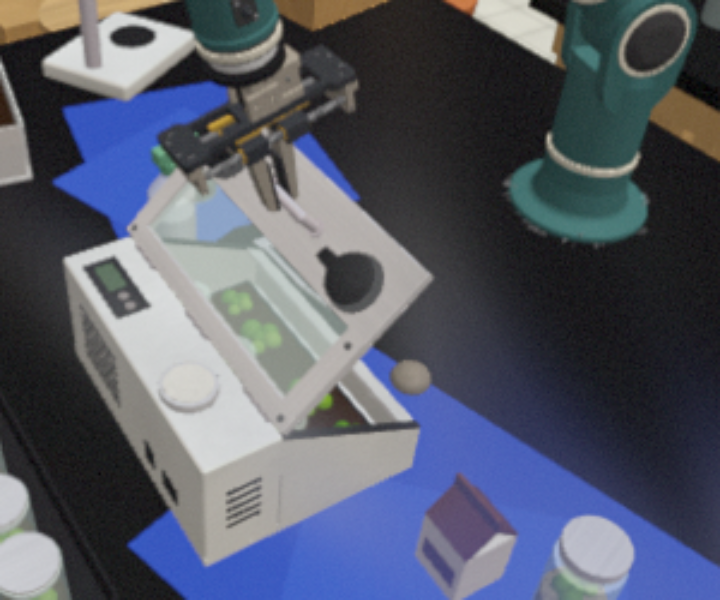

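The hood is up about 1.2 rad in the gripper, with the left wing at (340,268) parallel to the bar. Next I'll release and push it over from the front by its edge.

```bash
cat > push.py <<'E'
from h import *
import sys
exec(open("lift.py").read().split("F=lambda")[0].split("import sys")[1])
F=lambda: robot.observe()["contact_force"]
q=1.4; n=np.array([np.sin(q),0,np.cos(q)]); r=rot(c,q,-1)
def push(th,gap=0,up=0): return W(c,hp(-210,0,0,th)+(25+L)*ax(q)-(10+gap)*n+np.array([0,0,up]))
grip(.3,20); x,_=bar(1.2,100); robot.servo_line(x,170); print("t",robot.observe()["t"])
robot.movep(push(1.2,50,110),r); grip(0)
print("t",robot.observe()["t"]); f0=F()
robot.servo_line(push(1.2,25),200); print((F()-f0).round(1))
for th in [1.15,1.25,1.35,1.45,1.55,1.65,1.75,1.8,1.85,1.89,1.91,1.93]:
    robot.servo_line(push(th),75 if th<1.78 else 40); f=F()-f0; print(th,f.round(1))
    if np.linalg.norm(f)>22: print("stop"); break
robot.hold(.1); print((F()-f0).round(1),robot.observe()["t"])
robot.servo_line(push(th,70,10),150); robot.hold(.2)
print(robot.observe()["t"]); s=save("scene","s6.png"); save("top","t6.png")
cv2.imwrite('pics/s6c.png',cv2.resize(s[80:330,220:520,::-1],(720,600)))
for m in("hood_hinge","hood_handle"): print(pin(m,"scene")[:1])
print([(a,W(c,hp(-165,0,42,a)).round(0)) for a in(1.6,1.75,1.885)])
E
python3 push.py
```

```text
t 53.325
t 55.1833
[1.1 0.3 0.5]
1.15 [ 1.3 -0.1 -0.4]
1.25 [-4.3 -0.1  0.2]
1.35 [-3.2 -1.   0.6]
1.45 [-2.1 -1.1  0.5]
1.55 [-0.6 -1.1 -1. ]
1.65 [-0.5 -1.  -1.8]
1.75 [-0.5  0.4 -0.6]
1.8 [-2.1  0.  -0.3]
1.85 [-1.8  0.5 -0.5]
1.89 [-12.5   0.2   2.8]
1.91 [-25.4  -2.8   8.4]
stop
[-26.3  -2.9   7.3] 60.4
61.2083
[(0.7, array([731.1,  85.4, 166.7]))]
[(0.91, array([749.4,  79.4, 330.8]))]
[(1.6, array([703.,  86., 333.])), (1.75, array([728.,  85., 336.])), (1.885, array([751.,  85., 335.]))]
```

View pics/s6c.png

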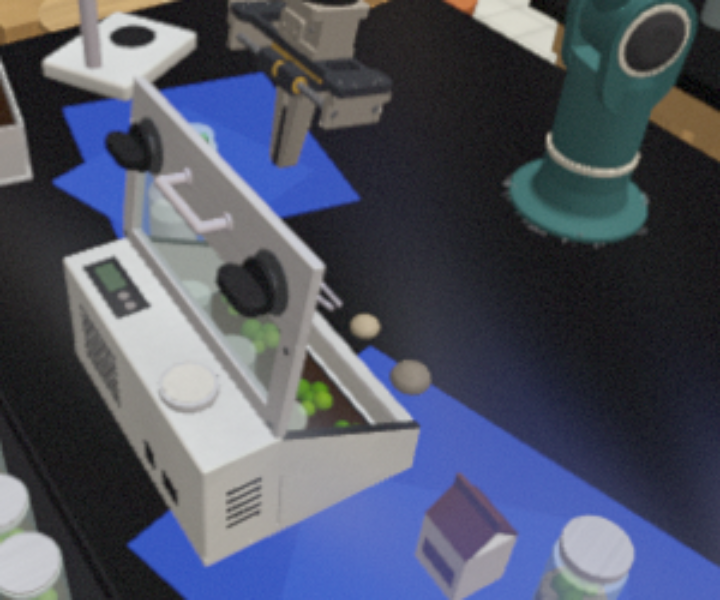

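The hood stands at its stop: the measured handle x is 749 mm, against 751 mm expected there. Both wings, at (130,147) and (243,290), lie along the rail, the gripper is clear, and the bystanders I can see are in place. Handing in.

```bash
python3 -c "
from h import *
print(robot.job_done(), robot.observe()['t'], robot.observe()['contact_force'].round(1))"
```

```text
the job is handed in; nothing more can be done
the job is handed in; nothing more can be done
```

The growth case is open. I pushed in both latches and turned each one a full quarter turn, then lifted the hood by its pull bar and pushed it over to its stop. I handed the job in with the clock at about 61 s of the 69 s allowed.

- **First try at the left latch:** the fingers closed above the wing, because the real fingertips sit about 34 mm behind the reported TCP. The closed fingers then pressed the wing's top with about 3 N. I corrected for the offset and the second try worked.
- **Latches:** each wing was gripped at about 13 mm and pushed to its end stop (about 17 N at the stop). Each was then turned to 1.6 rad with the hood still shut. The last picture shows both wings along the rail.
- **Hood:** I lifted it to about 1.2 rad by the bar, then pushed it by its edge. The push force rose to about 26 N at a commanded 1.91 rad, as expected at the stop. After I backed off, the handle measured x = 749 mm, against 751 mm expected at the stop and 728 mm at 1.75 rad.
- **Loose things:** the stones, carton and lid look unmoved in the last picture and the gripper was clear of everything. I judged this by eye and did not measure each item again; the open jar, closed jar, sprayer and forceps were only partly in view or hidden.

The final force and time readout after hand-in was refused, so there is no reading from that moment.

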